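# Load the die in the snap-fastener press

### The job

Pull the red knob of the press's spring-loaded die slide all the way out until it snaps to its stop and stays there. Then put the brass die, post up, into the square nest of the slide and press it down until its foot is flush with the slide's top, and leave it there with the slide still fully out. Leave the blue die, the tin and the tape roll where they are.

Things in the scene. Friction and masses are not known exactly. Their poses are not given: they have to be found in the camera images.
- press: Green bench press for snap fasteners, fixed. Origin on the table under the centre of the nest when the slide is fully out; x points straight back into the press, z up. Grey base plate 350 x 125 x 12 mm, x = -70 to 280 mm. Steel guide rails along y = +-43 mm, 14 mm wide, x = 0 to 170 mm, tops 32 mm above the table.
- head_front (a point): Middle of the lower front edge of the press's green head, which overhangs the slide: 95 mm above the table, 70 mm behind (+x of) the press's origin. The head is 75 mm wide and rises to 205 mm. Axes as the press. Under it, 30 mm behind the edge, a ram 34 mm across reaches down to 83 mm above the table; the column starts 105 mm behind the edge.
- slide (a joint): Travel of the aluminium die slide (100 x 70 x 20 mm, top 34 mm above the table) in m, along the press's -x: 0 = home under the head, 0.100 = fully out at its stop. A spring pulls it home, with about 8 N; past dead centre at 0.080 it is drawn to its stop and held there with about 5 N.
- knob (a point): Centre of the red ball knob, 24 mm across, on a 12 mm upright stem at the slide's front: 58 mm above the table, 50 mm on the -x side of the nest's centre. Axes as the press. Slide home: it is 20 mm in front of the head's front face, so a gripper pointing straight down would hit the head: tilt it about 35 degrees, fingers pointing down and into the press.
- nest (a point): Centre of the floor of the slide's square nest: 43 x 43 mm, 12 mm deep, 2 mm chamfer; floor 22 mm, mouth 34 mm above the table. Axes as the press. A stiff black pad 26 mm square stands 6 mm above the floor: a die laid in stands 6 mm proud and goes down, and stays, under about 6 N. Fully down, the die's origin is at this point. Slide home: the nest is under the head.
- brass_die: The brass-coloured die to be loaded, 36 mm tall: a square foot 40 x 40 x 12 mm with a square grip post 18 x 18 mm, 24 mm tall, on its middle. Origin at the centre of the underside, z up the post, x and y along the foot's edges. About 150 g. Starts upright on a 3 mm thick green mat.
- blue_die: The blue-painted die of another size of fastener, not wanted now; leave it. Same shape as the brass one: 36 mm tall: a square foot 40 x 40 x 12 mm with a square grip post 18 x 18 mm, 24 mm tall, on its middle. Origin at the centre of the underside, z up the post, x and y along the foot's edges. About 150 g. Starts upright on a 3 mm thick green mat.
- tin: Grey tin with a yellow band, 91 mm across, 100 mm tall, with a powered screwdriver standing in it (210 mm in all). Origin at the centre of its underside. To be left alone.
- tape_roll: White roll of tape lying flat, 100 mm across, 48 mm tall. Origin at the centre of its underside. To be left alone.
Not all that is in view belongs to the job. What is meant by the brass_die is not pink or turquoise, and is the smaller of those in its own colour.

How it is judged:
By the outcome, as a careful person would: the job done as asked, in the order asked, and still so for the second after the job is handed in, with the robot touching nothing.
It also fails if it takes over 62 s, if anything falls off the work surface, if the arm or the gripper's body presses on something with over 40 N, if the wrist force passes 120 N, or if a joint passes its speed limit or range.

### The arm

A 7-joint arm with a two-finger parallel gripper is mounted at the origin on the work surface. World frame = base frame: x ahead of the robot, y to its left, z up, the work surface at z = 0. Lengths are in m, angles in rad, forces in N, time in s.
With the tool pointing down it reaches from about 0.425 to 0.875 m from the base axis. Payload 4.7 kg.
Tool frame: the origin (TCP) lies on the centre line of the jaws, within the pads' length; the fingertips stand 14 mm ahead of it and the grasp point (between the pads) lies 5 mm behind it; z points along the fingers, y is the line along which they close (so a half turn about z gives the same grasp; the last joint's range is limited). The gripper opens to 87 mm and grips with 3 to 60 N. Pads are 19 mm wide; open, the fingers measure 117 mm over their backs; the gripper's body (75 mm by 190 mm) begins 51 mm behind the grasp point.
Start: joints at [1.164, 0.321, -0.07, 1.45, 0.023, 1.371, -0.057], TCP at [0.266, -0.593, 0.237] pointing down, gripper open.
Joint ranges: [-2.86, 2.86], [-0.3, 2.09], [-1.38, 1.24], [0.06, 2.45], [-1.56, 4.7], [0.09, 2.05], [-2.69, 2.69]. Speed limits (rad/s): [2.57, 2.57, 3.14, 3.14, 3.14, 3.14, 3.14].

### API

Orientations are given as a rotation vector (axis times angle).
In Python, from bench import ctrl gives the robot as it stands.
- The arm moves only by the tool send_rows, never from a script. Its argument "steps" is a list of rows, each an object of numbers: "tx", "ty", "tz": the shift along the tool's x, y, z in units of 60 mm (1.0 is 60 mm); "turn": the turn about the tool's z in units of 8 degrees (1.0 is 8 degrees); "grip": the opening, from 0 (shut) to 1 (fully open). A call has 1 to 12 rows; each row shifts and turns the commanded pose from where the row before left it, along the tool's axes as they then stand; what a row does not reach is not made up. A row lasts 1/8 s, in which the tool goes at most 62.5 mm and 10.7 degrees, less where a joint would pass 70% of its speed; a pose out of reach is approached as far as the arm can. A call is refused whole if a number of a shift passes 1 or a number of a turn 1, either way. A call with a gripper value outside its range is refused whole. The fingers move at their own pace and stop on an object; "newtons" is the grip in N (left out, the last holds). Time passes only in rows, so rows that do not move let the fingers close. It gives the time, the measured TCP pose, the force, the opening and the grip force at its end, in the units of the state.
- ctrl.get_state(): the state, without advancing time (a new reading comes with each control period).
- ctrl.get_image(name): name is "scene" or "side" or "wrist"; returns a dict with "pixels" (480x640x3 uint8, red, green, blue), "K" (3x3 intrinsics, pixels), "cam_to_world" (4x4, takes a point from camera to world coordinates); the wrist camera has in their place "T_tool_cam" (4x4, takes a point from camera to tool coordinates, whose origin is the TCP and whose axes are the flange's). Camera axes: x right, y down, z forward; pixel columns grow to the right and rows downward; lengths in m; the calibration is good to about 2 mm. A picture is of the moment at which its call begins: read the wrist's pose just before it. There is no depth.
- ctrl.close_job(): hands the job in; it is judged then, once.
The state is a dict: "time": time; "joint_positions": joint angles; "qd": joint speeds; "joint_torque": joint torques, N m; "position": TCP position; "tool_rot": TCP orientation; "ft_force": force on the tool from outside, world axes, zero at the start; "torque": the same for the moment, N m; "grip_width": opening from 0.0 (shut) to 1.0 (fully open); "grip_force": force on a finger pad.
Only numpy, scipy, OpenCV 4.12 (cv2) and the standard library are available. Lean on these libraries where they do the work, as an engineer would, in place of code of your own. Each camera call takes 0.05 s, during which the arm holds its last target. There are 200 camera calls.

## Working session

There is one attempt and no reset: what is moved stays moved. The work goes in short steps, Python scripts to look and compute and a tool call to move; the robot and the scene stay as the last step left them, time stands still between calls to the robot, and variables do not carry over. Pictures are saved under pics/ and viewed, at most 10 in all, crops included, and the job is handed in when it is done.

Besides the shell and the picture viewer there is one more tool, called as a command line: name --argument value ..., lists and objects as JSON in quotes. send_rows: Moves the arm, as the interface text tells. Its arguments: {"type":"object","properties":{"steps":{"type":"array"},"newtons":{"type":"number"}},"required":["steps"]}

```bash
mkdir -p pics; ls; python3 - <<'E'
from bench import ctrl
import cv2, numpy as np, pickle
s=ctrl.get_state(); print({k:np.round(v,3).tolist() for k,v in s.items()})
for n in ("scene","side","wrist"):
    im=ctrl.get_image(n); pickle.dump((s,im),open(f"pics/{n}0.pkl","wb"))
    cv2.imwrite(f"pics/{n}0.png",im["pixels"][:,:,::-1])
    print(n,np.round(im["K"],1).tolist(),np.round(im.get("cam_to_world",im.get("T_tool_cam")),3).tolist())
E
```

```text
pics
{'time': 0.0, 'joint_positions': [1.164, 0.322, -0.07, 1.452, 0.023, 1.371, -0.057], 'qd': [-0.001, -0.0, -0.0, -0.0, -0.001, 0.001, 0.001], 'joint_torque': [0.001, -49.128, -0.404, -31.252, -0.064, 0.044, 0.0], 'position': [0.265, -0.593, 0.235], 'tool_rot': [-3.07, -0.656, 0.001], 'ft_force': [0.065, -1.564, 0.885], 'torque': [0.042, -0.027, -0.009], 'grip_force': 0.0, 'grip_width': 1.001}
scene [[439.0, 0.0, 315.5], [0.0, 439.0, 240.0], [0.0, 0.0, 1.0]] [[-0.471, 0.556, -0.685, 1.32], [0.882, 0.286, -0.375, 0.394], [-0.013, -0.78, -0.625, 0.87], [0.0, 0.0, 0.0, 1.0]]
side [[551.0, 0.0, 316.4], [0.0, 551.0, 240.3], [0.0, 0.0, 1.0]] [[0.988, -0.102, 0.114, 0.331], [-0.153, -0.715, 0.682, -0.966], [0.012, -0.692, -0.722, 1.078], [0.0, 0.0, 0.0, 1.0]]
wrist [[410.1, 0.0, 325.0], [0.0, 410.1, 239.7], [0.0, 0.0, 1.0]] [[0.001, -0.954, -0.299, 0.082], [1.0, 0.001, 0.0, -0.0], [-0.0, -0.299, 0.954, -0.148], [0.0, 0.0, 0.0, 1.0]]
```

View pics/scene0.png

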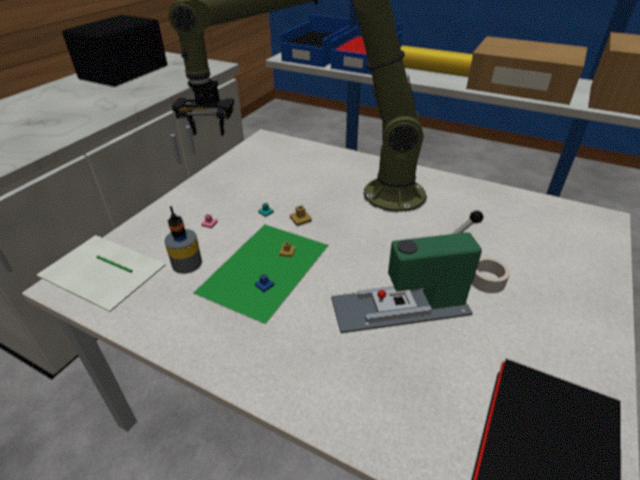

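View pics/side0.png

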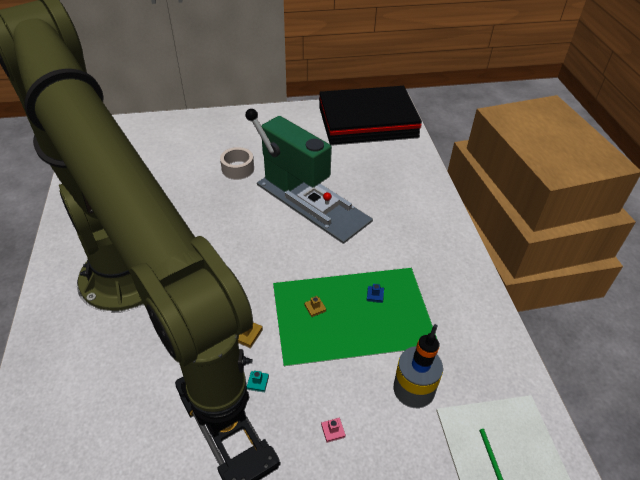

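Candidates (scene px): brass on the mat (288,250); larger brass off the mat (300,216); turquoise (266,210); pink (209,221); blue (264,283). I choose the mat brass. The knob is at (382,294). Next is a close crop to check.

```bash
cat > h.py <<'E'
import numpy as np, cv2, pickle
from scipy.spatial.transform import Rotation as R
def load(n): return pickle.load(open(f"pics/{n}.pkl","rb"))
def cam(s,im):
    if "cam_to_world" in im: return im["K"],np.array(im["cam_to_world"])
    T=np.eye(4); T[:3,:3]=R.from_rotvec(s["tool_rot"]).as_matrix(); T[:3,3]=s["position"]
    return im["K"],T@im["T_tool_cam"]
def ray(c,p):
    K,T=c; d=T[:3,:3]@np.linalg.inv(K)@[p[0],p[1],1]; return T[:3,3],d/np.linalg.norm(d)
def onz(c,p,z): o,d=ray(c,p); return o+d*(z-o[2])/d[2]
def tri(*cp):
    A=np.zeros((3,3));b=np.zeros(3);L=[]
    for c,p in cp:
        o,d=ray(c,p);M=np.eye(3)-np.outer(d,d);A+=M;b+=M@o;L.append((o,M))
    x=np.linalg.solve(A,b); return x,[round(float(np.linalg.norm(M@(x-o)))*1e3,1) for o,M in L]
def proj(c,P):
    K,T=c; q=T[:3,:3].T@(np.array(P)-T[:3,3]); q=K@q; return q[:2]/q[2]
def blobs(px,lo,hi,amin=15):
    h=cv2.cvtColor(px,cv2.COLOR_RGB2HSV); m=cv2.inRange(h,lo,hi)
    n,l,st,ce=cv2.connectedComponentsWithStats(m)
    return [(ce[i].round(1).tolist(),st[i].tolist()) for i in range(1,n) if st[i][4]>=amin],m
E
python3 - <<'E'
from h import *
for n in("scene0","side0"):
    s,im=load(n);px=im["pixels"]
    for nm,lo,hi in(("red",(0,160,80),(6,255,255)),("brass",(14,110,60),(26,255,255)),("blue",(105,150,40),(125,255,255))):
        print(n,nm,[b for b in blobs(px,lo,hi)[0]])
a=load("scene0")[1]["pixels"];b=load("side0")[1]["pixels"]
up=lambda i,x,y,w,h:cv2.resize(i[y:y+h,x:x+w],(400,300),interpolation=cv2.INTER_CUBIC)
out=np.vstack([np.hstack([up(a,325,225,160,120),up(b,250,150,133,100)]),np.hstack([up(a,240,195,107,80),up(b,235,285,107,80)])])
cv2.imwrite("pics/c1.png",out[:,:,::-1])
E
```

```text
scene0 red [([355.2, 45.1], [339, 38, 28, 14, 206]), ([381.3, 293.5], [378, 291, 7, 7, 34]), ([501.8, 368.3], [499, 363, 6, 11, 25]), ([486.7, 428.9], [473, 375, 29, 105, 365])]
scene0 brass [([59.7, 35.1], [0, 0, 181, 98, 5698]), ([243.9, 53.4], [204, 14, 69, 94, 2619]), ([618.6, 75.2], [590, 33, 50, 81, 3020]), ([505.1, 64.4], [400, 37, 186, 66, 5940]), ([300.3, 216.5], [291, 207, 20, 18, 203]), ([183.2, 251.4], [167, 240, 31, 20, 314]), ([286.9, 250.3], [280, 243, 14, 13, 121])]
scene0 blue [([316.7, 31.7], [270, 0, 101, 74, 4075]), ([512.8, 22.3], [391, 0, 249, 78, 9797]), ([328.0, 92.3], [274, 70, 103, 79, 1984]), ([532.9, 126.6], [413, 93, 227, 102, 5203]), ([179.7, 238.4], [174, 236, 12, 5, 32]), ([264.0, 283.7], [256, 277, 17, 14, 123])]
side0 red [([374.6, 128.5], [330, 124, 91, 10, 294]), ([326.7, 195.8], [323, 193, 8, 7, 43])]
side0 brass [([13.9, 3.2], [0, 0, 38, 10, 126]), ([461.1, 35.2], [284, 0, 356, 108, 11487]), ([508.3, 2.8], [504, 0, 9, 7, 26]), ([581.0, 2.0], [577, 0, 8, 6, 21]), ([589.4, 3.2], [586, 0, 8, 7, 21]), ([417.5, 22.4], [412, 20, 12, 7, 35]), ([422.6, 2
[... 538 characters left out ...]
.2, 73.7], [602, 68, 10, 12, 30]), ([351.5, 74.3], [345, 71, 15, 7, 40]), ([5.1, 76.6], [3, 72, 6, 9, 19]), ([599.1, 80.2], [595, 78, 8, 6, 21]), ([620.3, 109.6], [597, 79, 43, 66, 575]), ([6.6, 89.2], [0, 81, 17, 20, 116]), ([593.8, 91.5], [590, 89, 8, 8, 25]), ([557.2, 201.4], [452, 96, 188, 215, 22729]), ([513.8, 177.4], [512, 173, 5, 10, 16]), ([509.9, 188.9], [508, 184, 5, 10, 15]), ([314.8, 306.6], [305, 297, 21, 19, 234]), ([249.3, 335.2], [238, 323, 24, 24, 281]), ([415.2, 385.0], [396, 366, 45, 29, 435]), ([229.4, 427.6], [220, 421, 18, 12, 62]), ([248.2, 436.6], [244, 430, 9, 14, 23])]
side0 blue [([375.0, 293.4], [367, 284, 17, 18, 216]), ([419.6, 366.9], [412, 358, 19, 15, 117])]
```

View pics/c1.png

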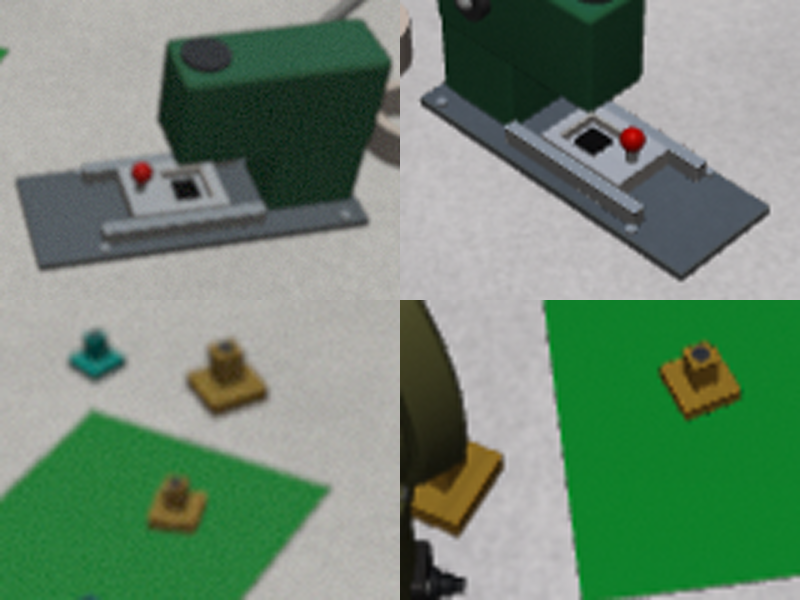

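The crop confirms it: the mat brass die is the smaller one. The slide is home, with the knob just in front of the head. I'll do coarse triangulation first, then a wrist view close up.

```bash
python3 - <<'E'
from h import *
A=cam(*load("scene0"));B=cam(*load("side0"))
def show(n,a,b): x,e=tri((A,a),(B,b)); print(n,x.round(4),e)
show("knob",(381.3,293.5),(326.7,195.8))
show("brass post top",(240+174/3.74,195+482/3.75),(235+302/3.74,285+52/3.75))
for n,c,P in(("scene",A,[(331.8,297),(341,333),(472.2,313)]),("side",B,[(372.4,219.8),(343.1,242.4),(257,182.6)])):
    for p in P: print(n,onz(c,p,.012).round(4))
for n,c in(("scene0",A),("side0",B)):
    s,im=load(n)
    for nm,lo,hi in(("brass",(14,110,60),(26,255,255)),):
        bl,m=blobs(im["pixels"],lo,hi)
        ct=[k for k in cv2.findContours(m,cv2.RETR_EXTERNAL,cv2.CHAIN_APPROX_NONE)[0] if 100<len(k)*0+cv2.contourArea(k)<400]
        for k in ct: print(n,[ [round(v,1) for v in cv2.boundingRect(k)]], onz(c,np.mean(k[:,0],0),.015).round(3))
E
```

```text
knob [0.5468 0.1609 0.0585] [0.7, 0.7]
brass post top [ 0.5355 -0.0803 -0.1475] [63.1, 63.1]
scene [0.5767 0.0341 0.012 ]
scene [0.6758 0.1088 0.012 ]
scene [0.4611 0.3799 0.012 ]
side [0.6656 0.0965 0.012 ]
side [0.5687 0.0228 0.012 ]
side [0.3608 0.3002 0.012 ]
scene0 [[167, 240, 31, 20]] [ 0.615 -0.453  0.015]
scene0 [[291, 207, 20, 18]] [ 0.293 -0.224  0.015]
side0 [[396, 366, 45, 29]] [ 0.645 -0.411  0.015]
side0 [[238, 323, 24, 24]] [ 0.301 -0.237  0.015]
side0 [[305, 297, 21, 19]] [ 0.462 -0.176  0.015]
```

The crop shows the mat brass die with the smaller foot and the red knob 20 mm in front of the head. The rows can't tilt the tool directly, so a tilt has to come from the arm's reach limit: pulling in against the inner limit should tip the fingers inward. Because shifts keep the orientation, I'll do this at the azimuth opposite the press axis.

send_rows --steps '[{"tx": 0.65,"ty": -0.9},{"tx": 0.65,"ty": -0.9},{"tx": 0.65,"ty": -0.9},{"turn": -1},{"turn": -1},{"turn": -1},{"turn": -1},{"turn": -1},{"turn": -1},{"turn": -1},{"turn": -1},{"turn": -1}]'

```text
validation failed for argument at $.st...
```

send_rows --steps '[{"turn": -1},{"turn": -1},{"turn": -1},{"turn": -0.95},{"tx": 0.5},{"tx": 0.5},{"tx": 0.5}]'

```text
validation failed for argument at $.st...
```

```bash
cat > st.py <<'E'
from bench import ctrl
from h import *
s=ctrl.get_state(); M=R.from_rotvec(s["tool_rot"]).as_matrix(); z=M[:,2];x=M[:,0]
ang=lambda v:round(np.degrees(np.arctan2(v[1],v[0])),1)
print("t",round(s["time"],2),"q",np.round(s["joint_positions"],2),"p",np.round(s["position"],4),"xyaw",ang(x),"tilt",round(np.degrees(np.arccos(-z[2])),2),"tiltdir",ang(z),"f",np.round(s["ft_force"],1),"g",round(s["grip_width"],3))
E
python3 st.py
```

```text
t 0.15 q [ 1.16  0.32 -0.07  1.45  0.02  1.37 -0.06] p [ 0.2653 -0.593   0.2357] xyaw 24.1 tilt 0.08 tiltdir 116.9 f [ 0.4 -0.4  0.2] g 1.001
```

send_rows --steps '[{"tx": 0.65,"ty": -0.9,"tz": 0,"turn": 0,"grip": 1},{"tx": 0.65,"ty": -0.9,"tz": 0,"turn": 0,"grip": 1},{"tx": 0.65,"ty": -0.9,"tz": 0,"turn": 0,"grip": 1}]'

```text
time: 0.52
position: [0.3039, -0.4077, 0.2361]
tool_rot: [-3.072, -0.656, 0.0]
ft_force: [0.9, -0.5, 0.4]
grip_width: 0.999
grip_force: 0.0
```

send_rows --steps '[{"tx": 0,"ty": 0,"tz": 0,"turn": -1,"grip": 1},{"tx": 0,"ty": 0,"tz": 0,"turn": -1,"grip": 1},{"tx": 0,"ty": 0,"tz": 0,"turn": -1,"grip": 1},{"tx": 0,"ty": 0,"tz": 0,"turn": -1,"grip": 1},{"tx": 0,"ty": 0,"tz": 0,"turn": -1,"grip": 1},{"tx": 0,"ty": 0,"tz": 0,"turn": -1,"grip": 1},{"tx": 0,"ty": 0,"tz": 0,"turn": -1,"grip": 1},{"tx": 0,"ty": 0,"tz": 0,"turn": -1,"grip": 1},{"tx": 0,"ty": 0,"tz": 0,"turn": -1,"grip": 1},{"tx": 0,"ty": 0,"tz": 0,"turn": -1,"grip": 1},{"tx": 0,"ty": 0,"tz": 0,"turn": -1,"grip": 1},{"tx": 0,"ty": 0,"tz": 0,"turn": -1,"grip": 1}]'

```text
time: 2.02
position: [0.3034, -0.4095, 0.2363]
tool_rot: [-1.562, -2.725, -0.0]
ft_force: [0.2, 0.3, 0.7]
grip_width: 1.0
grip_force: 0.0
```

send_rows --steps '[{"tx": 0,"ty": 0,"tz": 0,"turn": -0.95,"grip": 1},{"tx": 0.6,"ty": 0,"tz": 0,"turn": 0,"grip": 1},{"tx": 0.6,"ty": 0,"tz": 0,"turn": 0,"grip": 1},{"tx": 0.6,"ty": 0,"tz": 0,"turn": 0,"grip": 1}]'

```text
time: 2.52
position: [0.2368, -0.3232, 0.2362]
tool_rot: [-1.384, -2.82, -0.0]
ft_force: [0.7, -0.5, 0.4]
grip_width: 0.998
grip_force: 0.0
```

```bash
python3 st.py
```

```text
t 2.52 q [ 1.09 -0.21 -0.18  2.01 -0.04  1.34  1.57] p [ 0.2368 -0.3232  0.2362] xyaw 127.7 tilt 0.04 tiltdir 130.4 f [ 0.7 -0.5  0.4] g 0.998
```

send_rows --steps '[{"tx": 0.6,"ty": 0,"tz": 0,"turn": 0,"grip": 1},{"tx": 0.6,"ty": 0,"tz": 0,"turn": 0,"grip": 1},{"tx": 0.6,"ty": 0,"tz": 0,"turn": 0,"grip": 1}]'

```text
time: 2.9
position: [0.2084, -0.2716, 0.219]
tool_rot: [-1.337, -2.803, -0.051]
ft_force: [0.0, 0.7, 1.0]
grip_width: 0.999
grip_force: 0.0
```

```bash
python3 st.py
```

```text
t 2.9 q [ 1.04 -0.3  -0.15  2.11 -0.06  1.37  1.59] p [ 0.2084 -0.2716  0.219 ] xyaw 129.0 tilt 2.76 tiltdir 111.7 f [0.  0.7 1. ] g 0.999
```

The reach limit does tilt the tool inward. I'll continue.

send_rows --steps '[{"tx": 0.8,"ty": 0,"tz": 0,"turn": 0,"grip": 1},{"tx": 0.8,"ty": 0,"tz": 0,"turn": 0,"grip": 1},{"tx": 0.8,"ty": 0,"tz": 0,"turn": 0,"grip": 1},{"tx": 0.8,"ty": 0,"tz": 0,"turn": 0,"grip": 1}]'

```text
time: 3.4
position: [0.1738, -0.223, 0.1789]
tool_rot: [-1.294, -2.703, -0.172]
ft_force: [1.1, 0.6, 0.5]
grip_width: 1.002
grip_force: 0.0
```

```bash
python3 st.py
```

```text
t 3.4 q [ 1.05 -0.3  -0.15  2.2  -0.08  1.41  1.61] p [ 0.1738 -0.223   0.1789] xyaw 129.0 tilt 10.36 tiltdir 115.2 f [1.1 0.6 0.5] g 1.002
```

send_rows --steps '[{"tx": 0.8,"ty": 0.4,"tz": -0.5,"turn": 0,"grip": 1},{"tx": 0.8,"ty": 0.4,"tz": -0.5,"turn": 0,"grip": 1},{"tx": 0.8,"ty": 0.4,"tz": -0.5,"turn": 0,"grip": 1},{"tx": 0.8,"ty": 0.4,"tz": -0.5,"turn": 0,"grip": 1}]'

```text
time: 3.9
position: [0.1845, -0.1542, 0.2065]
tool_rot: [-1.237, -2.578, -0.282]
ft_force: [1.1, 0.9, 1.0]
grip_width: 1.003
grip_force: 0.0
```

```bash
python3 st.py
```

```text
t 3.9 q [ 1.05 -0.3  -0.26  2.17 -0.16  1.59  1.52] p [ 0.1845 -0.1542  0.2065] xyaw 129.3 tilt 19.03 tiltdir 118.4 f [1.1 0.9 1. ] g 1.003
```

send_rows --steps '[{"tx": 0.7,"ty": 0.3,"tz": -0.8,"turn": 0,"grip": 1},{"tx": 0.7,"ty": 0.3,"tz": -0.8,"turn": 0,"grip": 1},{"tx": 0.7,"ty": 0.3,"tz": -0.8,"turn": 0,"grip": 1},{"tx": 0.7,"ty": 0.3,"tz": -0.8,"turn": 0,"grip": 1}]'

```text
time: 4.4
position: [0.2117, -0.117, 0.3326]
tool_rot: [-1.227, -2.486, -0.316]
ft_force: [0.2, 0.1, 1.1]
grip_width: 0.998
grip_force: 0.0
```

```bash
python3 st.py
```

```text
t 4.4 q [ 0.65 -0.3  -0.01  1.95 -0.17  1.88  1.27] p [ 0.2117 -0.117   0.3326] xyaw 128.1 tilt 23.92 tiltdir 121.2 f [0.2 0.1 1.1] g 0.998
```

send_rows --steps '[{"tx": 0.8,"ty": 0.1,"tz": 0.1,"turn": 0,"grip": 1},{"tx": 0.8,"ty": 0.1,"tz": 0.1,"turn": 0,"grip": 1},{"tx": 0.8,"ty": 0.1,"tz": 0.1,"turn": 0,"grip": 1},{"tx": 0.8,"ty": 0.1,"tz": 0.1,"turn": 0,"grip": 1}]'

```text
time: 4.9
position: [0.2041, -0.0604, 0.3329]
tool_rot: [-1.187, -2.375, -0.343]
ft_force: [-1.2, 0.3, 0.8]
grip_width: 1.001
grip_force: 0.0
```

```bash
python3 st.py
```

```text
t 4.9 q [ 0.67 -0.3  -0.12  1.98 -0.25  1.95  1.18] p [ 0.2041 -0.0604  0.3329] xyaw 127.2 tilt 30.35 tiltdir 125.0 f [-1.2  0.3  0.8] g 1.001
```

send_rows --steps '[{"tx": 0.8,"ty": 0.1,"tz": 0.1,"turn": 0,"grip": 1},{"tx": 0.8,"ty": 0.1,"tz": 0.1,"turn": 0,"grip": 1},{"tx": 0.8,"ty": 0.1,"tz": 0.1,"turn": 0,"grip": 1}]'

```text
time: 5.28
position: [0.2028, -0.0156, 0.3447]
tool_rot: [-1.146, -2.298, -0.368]
ft_force: [-0.4, 0.3, 0.6]
grip_width: 1.003
grip_force: 0.0
```

```bash
python3 st.py
```

```text
t 5.28 q [ 0.42 -0.3   0.01  1.99 -0.3   1.99  1.03] p [ 0.2028 -0.0156  0.3447] xyaw 127.1 tilt 35.29 tiltdir 126.7 f [-0.4  0.3  0.6] g 1.003
```

```bash
cat > go.py <<'E'
import sys
from bench import ctrl
from h import *
def go(t):
    s=ctrl.get_state(); M=R.from_rotvec(s["tool_rot"]).as_matrix()
    u=M.T@(np.array(t)-s["position"])/.06; print("units",u.round(3),"mm",(u*60).round(1)); return u
if __name__=="__main__": go([float(v) for v in sys.argv[1:4]])
E
python3 go.py .61 .077 .20
```

```text
units [-3.726  6.345  0.342] mm [-223.6  380.7   20.5]
```

send_rows --steps '[{"tx": -0.465,"ty": 0.79,"tz": 0.04,"turn": 0,"grip": 1},{"tx": -0.465,"ty": 0.79,"tz": 0.04,"turn": 0,"grip": 1},{"tx": -0.465,"ty": 0.79,"tz": 0.04,"turn": 0,"grip": 1},{"tx": -0.465,"ty": 0.79,"tz": 0.04,"turn": 0,"grip": 1},{"tx": -0.465,"ty": 0.79,"tz": 0.04,"turn": 0,"grip": 1},{"tx": -0.465,"ty": 0.79,"tz": 0.04,"turn": 0,"grip": 1},{"tx": -0.465,"ty": 0.79,"tz": 0.04,"turn": 0,"grip": 1},{"tx": -0.465,"ty": 0.79,"tz": 0.04,"turn": 0,"grip": 1},{"tx": 0,"ty": 0,"tz": 0,"turn": 0,"grip": 1}]'

```text
time: 6.4
position: [0.6093, 0.0825, 0.1966]
tool_rot: [-1.131, -2.297, -0.364]
ft_force: [-0.9, 0.2, 0.7]
grip_width: 1.001
grip_force: 0.0
```

```bash
cat > snap.py <<'E'
import sys
from bench import ctrl
from h import *
n=sys.argv[1]; cn=sys.argv[2] if len(sys.argv)>2 else "wrist"
s=ctrl.get_state(); im=ctrl.get_image(cn); pickle.dump((s,im),open(f"pics/{n}.pkl","wb")); cv2.imwrite(f"pics/{n}.png",im["pixels"][:,:,::-1])
for nm,lo,hi in(("red",(0,160,80),(6,255,255)),("brass",(14,110,60),(26,255,255))):
    print(nm,[b for b in blobs(im["pixels"],lo,hi,150)[0]])
E
python3 st.py; python3 snap.py w1
```

```text
t 6.4 q [ 0.18  0.57 -0.15  1.31 -0.39  1.67  0.73] p [0.6093 0.0825 0.1966] xyaw 127.6 tilt 35.63 tiltdir 127.5 f [-0.9  0.2  0.7] g 1.001
red [([603.0, 46.4], [562, 21, 78, 54, 1320]), ([322.6, 216.8], [311, 206, 24, 23, 438])]
brass [([100.6, 366.5], [87, 330, 38, 71, 1247]), ([548.4, 365.2], [525, 330, 39, 71, 1330]), ([478.9, 431.6], [292, 415, 348, 28, 7366])]
```

View pics/w1.png

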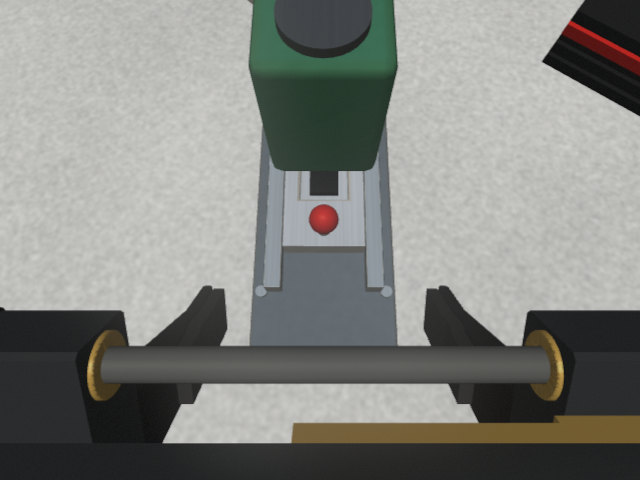

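The wrist view shows the knob at (323,217), centred and aligned with the press axis, with the head above it. I'll refine the knob position and the press yaw.

```bash
python3 - <<'E'
from h import *
A=cam(*load("scene0"));B=cam(*load("side0"));W=cam(*load("w1"))
a,b,w=(381.3,293.5),(326.7,195.8),(322.6,216.8)
for l in([(A,a),(B,b),(W,w)],[(A,a),(W,w)],[(B,b),(W,w)],[(A,a),(B,b)]):
    x,e=tri(*l); print(x.round(4),e)
for z in(.058,):print(onz(W,w,z).round(4))
g=cv2.cvtColor(load("w1")[1]["pixels"],cv2.COLOR_RGB2GRAY).astype(float)
L=[];Rr=[]
for r in range(300,342,6):   # plate edges
    row=cv2.GaussianBlur(g,(5,5),0)[r]; d=np.abs(np.gradient(row))
    L.append((235+d[235:262].argmax(),r)); Rr.append((385+d[385:410].argmax(),r))
print(L,Rr)
for E in(L,Rr):
    P=np.array([onz(W,p,.012)[:2] for p in (E[0],E[-1])]); v=P[0]-P[-1]; print(P.round(4).tolist(),np.degrees(np.arctan2(v[1],v[0])))
for p in[(261,291),(386,291)]: print("bolt",onz(W,p,.013).round(4))
import sys; sys.argv=["x"]
from go import go
x,_=tri((A,a),(B,b),(W,w))
from bench import ctrl
zt=R.from_rotvec(ctrl.get_state()["tool_rot"]).as_matrix()[:,2]
go(x+zt*.005); print(zt)
E
```

```text
[0.5465 0.1611 0.0586] [1.1, 0.4, 0.8]
[0.5463 0.161  0.0581] [0.9, 0.9]
[0.5461 0.1614 0.059 ] [0.2, 0.2]
[0.5468 0.1609 0.0585] [0.7, 0.7]
[0.5457 0.1618 0.058 ]
[(np.int64(251), 300), (np.int64(251), 306), (np.int64(251), 312), (np.int64(250), 318), (np.int64(250), 324), (np.int64(250), 330), (np.int64(249), 336)] [(np.int64(395), 300), (np.int64(395), 306), (np.int64(396), 312), (np.int64(396), 318), (np.int64(396), 324), (np.int64(397), 330), (np.int64(397), 336)]
[[0.5326, 0.0771], [0.5512, 0.053]] 127.65889103272217
[[0.6313, 0.1531], [0.6499, 0.129]] 127.69467866832787
bolt [0.5346 0.0883 0.013 ]
bolt [0.6206 0.1546 0.013 ]
units [ 0.01  -0.016  2.963] mm [  0.6  -0.9 177.8]
[-0.35293647  0.46186229 -0.81370699]
```

send_rows --steps '[{"tx": 0,"ty": 0,"tz": 0.8,"turn": 0,"grip": 1},{"tx": 0,"ty": -0.01,"tz": 0.8,"turn": 0,"grip": 1},{"tx": 0.01,"ty": 0,"tz": 0.6,"turn": 0,"grip": 0.8},{"tx": 0,"ty": 0,"tz": 0.4,"turn": 0,"grip": 0.6},{"tx": 0,"ty": 0,"tz": 0.34,"turn": 0,"grip": 0.5},{"tx": 0,"ty": 0,"tz": 0,"turn": 0,"grip": 0.5}]' --newtons 35

```text
time: 7.2
position: [0.5448, 0.1623, 0.0587]
tool_rot: [-1.133, -2.301, -0.366]
ft_force: [0.1, -0.3, 0.8]
grip_width: 0.635
grip_force: 0.0
```

```bash
python3 st.py; python3 go.py 0.5445 0.1635 0.0545
```

```text
t 7.2 q [ 0.11  0.57 -0.19  1.62 -0.41  1.34  0.76] p [0.5448 0.1623 0.0587] xyaw 127.7 tilt 35.37 tiltdir 127.2 f [ 0.1 -0.3  0.8] g 0.635
units [-0.025  0.008  0.067] mm [-1.5  0.5  4. ]
```

send_rows --steps '[{"tx": -0.01,"ty": 0,"tz": 0.05,"turn": 0,"grip": 0.3},{"tx": 0,"ty": 0,"tz": 0,"turn": 0,"grip": 0.0},{"tx": 0,"ty": 0,"tz": 0,"turn": 0,"grip": 0.0},{"tx": 0,"ty": 0,"tz": 0,"turn": 0,"grip": 0.0},{"tx": 0,"ty": 0,"tz": 0,"turn": 0,"grip": 0.0},{"tx": 0,"ty": 0,"tz": 0,"turn": 0,"grip": 0.0}]' --newtons 35

```text
time: 7.95
position: [0.5462, 0.1628, 0.0559]
tool_rot: [-1.135, -2.303, -0.368]
ft_force: [0.5, -2.9, 3.6]
grip_width: 0.256
grip_force: 35.0
```

```bash
python3 st.py
```

```text
t 7.95 q [ 0.11  0.58 -0.19  1.62 -0.41  1.33  0.76] p [0.5462 0.1628 0.0559] xyaw 127.6 tilt 35.3 tiltdir 127.0 f [ 0.5 -2.9  3.6] g 0.256
```

send_rows --steps '[{"tx": -0.163,"ty": 0,"tz": -0.1155,"turn": 0,"grip": 0},{"tx": -0.163,"ty": 0,"tz": -0.1155,"turn": 0,"grip": 0},{"tx": -0.163,"ty": 0,"tz": -0.1155,"turn": 0,"grip": 0},{"tx": -0.163,"ty": 0,"tz": -0.1155,"turn": 0,"grip": 0},{"tx": -0.163,"ty": 0,"tz": -0.1155,"turn": 0,"grip": 0},{"tx": -0.163,"ty": 0,"tz": -0.1155,"turn": 0,"grip": 0},{"tx": -0.163,"ty": 0,"tz": -0.1155,"turn": 0,"grip": 0},{"tx": -0.163,"ty": 0,"tz": -0.1155,"turn": 0,"grip": 0},{"tx": 0,"ty": 0,"tz": 0,"turn": 0,"grip": 0}]' --newtons 35

```text
time: 9.07
position: [0.6064, 0.0841, 0.056]
tool_rot: [-1.14, -2.305, -0.368]
ft_force: [2.9, -5.1, 5.7]
grip_width: 0.249
grip_force: 35.0
```

```bash
python3 st.py;python3 go.py 0.6073 0.0837 0.0559
```

```text
t 9.07 q [ 0.17  0.69 -0.15  1.43 -0.37  1.45  0.82] p [0.6064 0.0841 0.056 ] xyaw 127.5 tilt 35.07 tiltdir 126.7 f [ 2.9 -5.1  5.7] g 0.249
units [-0.013  0.008 -0.007] mm [-0.8  0.5 -0.4]
```

send_rows --steps '[{"tx": -0.016,"ty": 0.005,"tz": -0.01,"turn": 0,"grip": 0},{"tx": 0,"ty": 0,"tz": 0,"turn": 0,"grip": 0},{"tx": 0,"ty": 0,"tz": 0,"turn": 0,"grip": 0.6},{"tx": 0,"ty": 0,"tz": 0,"turn": 0,"grip": 0.7},{"tx": 0,"ty": 0,"tz": 0,"turn": 0,"grip": 0.8},{"tx": 0,"ty": 0,"tz": -0.4,"turn": 0,"grip": 0.8},{"tx": 0,"ty": 0,"tz": -0.8,"turn": 0,"grip": 0.8},{"tx": 0,"ty": 0,"tz": -0.9,"turn": 0,"grip": 1},{"tx": 0,"ty": 0,"tz": -0.9,"turn": 0,"grip": 1},{"tx": 0,"ty": 0,"tz": 0,"turn": 0,"grip": 1}]' --newtons 35

```text
time: 10.32
position: [0.6702, 0.0007, 0.2056]
tool_rot: [-1.14, -2.308, -0.371]
ft_force: [0.7, 0.2, -0.9]
grip_width: 0.98
grip_force: 0.0
```

```bash
python3 st.py;python3 snap.py w2; python3 snap.py scene2 scene; python3 snap.py side2 side
```

```text
t 10.32 q [ 0.23  0.72 -0.11  1.07 -0.36  1.79  0.78] p [0.6702 0.0007 0.2056] xyaw 127.6 tilt 34.99 tiltdir 126.5 f [ 0.7  0.2 -0.9] g 0.98
red [([322.0, 215.8], [311, 205, 23, 22, 361])]
brass [([103.9, 361.9], [91, 330, 38, 71, 1019]), ([544.6, 365.2], [522, 330, 38, 71, 1282]), ([477.0, 431.6], [288, 416, 352, 27, 7469])]
red [([487.7, 424.6], [473, 363, 32, 117, 404])]
brass [([127.4, 33.2], [0, 0, 271, 98, 10103]), ([618.6, 75.2], [590, 33, 50, 81, 3068]), ([504.0, 64.4], [398, 37, 188, 66, 6056]), ([301.4, 216.3], [295, 207, 16, 18, 175]), ([183.1, 251.4], [167, 241, 31, 19, 312])]
red [([358.0, 129.9], [330, 127, 60, 7, 189])]
brass [([24.5, 37.5], [0, 0, 62, 91, 1765]), ([427.9, 31.8], [284, 0, 307, 78, 9107]), ([619.6, 14.0], [589, 0, 51, 40, 553]), ([619.4, 60.0], [584, 24, 56, 83, 950]), ([584.0, 73.6], [568, 56, 31, 38, 295]), ([43.7, 79.3], [14, 58, 63, 42, 846]), ([619.7, 108.4], [597, 77, 43, 65, 528]), ([560.7, 205.8], [463, 96, 177, 215, 21586]), ([314.8, 306.6], [305, 297, 21, 19, 237]), ([245.0, 332.4], [229, 317, 33, 30, 515]), ([415.2, 385.0], [396, 366, 45, 29, 435])]
```

View pics/w2.png

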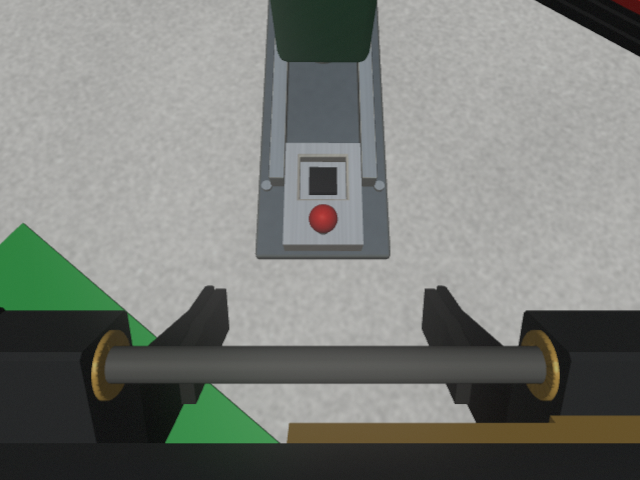

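The slide is fully out, with the knob at (322,216) and the nest's black pad around (323,181). I'll measure both.

```bash
python3 - <<'E'
from h import *
W=cam(*load("w2")); px=load("w2")[1]["pixels"]
g=cv2.cvtColor(px,cv2.COLOR_RGB2GRAY); print(g[181,295:352:2],g[150:212:2,323])
m=(g<55).astype(np.uint8); m[:140]=0;m[215:]=0;m[:,:290]=0;m[:,355:]=0
n,l,st,ce=cv2.connectedComponentsWithStats(m); i=1+st[1:,4].argmax(); print(st[i],ce[i])
k=cv2.boxPoints(cv2.minAreaRect(cv2.findContours((l==i).astype(np.uint8),0,1)[0][0])); print(k.round(1).tolist())
pad=np.array([onz(W,p,.028) for p in k]).mean(0); print("pad",pad.round(4))
kn=onz(W,(322,215.8),.058); u=np.array([np.cos(np.radians(127.7)),np.sin(np.radians(127.7))])
print("knob",kn.round(4),"travel",(kn[:2]-[.5463,.1612])@u,(kn[:2]-[.5463,.1612])@[-u[1],u[0]]); print("nest from knob",(kn[:2]+.05*u).round(4), "from home knob",(np.array([.5463,.1612])-.05*u).round(4))
E
```

```text
[155 141 125 154 155 156 155  78  49  50  50  49  49  49  50  49  50  48
  49  48  47 133 155 158 160 132 146 153 159] [157 157 149 137  81  82 147 156 155  47  49  47  48  49  48  48  49  47
  48  49  49  47  44 154 155 151 156  95  75  81  85]
[310 168  26  27 702] [322.5 181. ]
[[310.0, 168.0], [335.0, 168.0], [335.0, 194.0], [310.0, 194.0]]
pad [0.5785 0.1197 0.028 ]
knob [0.6062 0.0827 0.058 ] travel -0.09872490154685407 0.0006376620899473307
nest from knob [0.5756 0.1223] from home knob [0.5769 0.1216]
```

Travel is about 99–100 mm, so the slide is fully out. Next I'll remove the tilt at the outer reach limit, away from the tin.

```bash
python3 go.py .40 -.51 .33
```

```text
units [-2.067 -8.738 -4.154] mm [-124.  -524.3 -249.2]
```

send_rows --steps '[{"tx": -0.2,"ty": -0.85,"tz": -0.4,"turn": 0,"grip": 1},{"tx": -0.2,"ty": -0.85,"tz": -0.4,"turn": 0,"grip": 1},{"tx": -0.2,"ty": -0.85,"tz": -0.4,"turn": 0,"grip": 1},{"tx": -0.2,"ty": -0.85,"tz": -0.4,"turn": 0,"grip": 1},{"tx": -0.2,"ty": -0.85,"tz": -0.4,"turn": 0,"grip": 1},{"tx": -0.2,"ty": -0.85,"tz": -0.4,"turn": 0,"grip": 1},{"tx": -0.2,"ty": -0.85,"tz": -0.4,"turn": 0,"grip": 1},{"tx": -0.2,"ty": -0.85,"tz": -0.4,"turn": 0,"grip": 1},{"tx": -0.2,"ty": -0.85,"tz": -0.4,"turn": 0,"grip": 1},{"tx": -0.2,"ty": -0.85,"tz": -0.4,"turn": 0,"grip": 1}]'

```text
time: 11.72
position: [0.385, -0.4697, 0.2841]
tool_rot: [-1.165, -2.357, -0.353]
ft_force: [1.6, -0.1, 0.1]
grip_width: 0.999
grip_force: 0.0
```

```bash
python3 st.py
```

```text
t 11.72 q [ 0.84  0.65  0.04  1.   -0.07  2.05  1.52] p [ 0.385  -0.4697  0.2841] xyaw 127.7 tilt 31.85 tiltdir 125.7 f [ 1.6 -0.1  0.1] g 0.999
```

send_rows --steps '[{"tx": -0.4,"ty": 0,"tz": -0.8,"turn": 0,"grip": 1},{"tx": -0.4,"ty": 0,"tz": -0.8,"turn": 0,"grip": 1},{"tx": -0.4,"ty": 0,"tz": -0.8,"turn": 0,"grip": 1},{"tx": -0.4,"ty": 0,"tz": -0.8,"turn": 0,"grip": 1}]'

```text
time: 12.22
position: [0.4367, -0.5508, 0.433]
tool_rot: [-1.373, -2.671, -0.21]
ft_force: [0.2, 0.5, -0.4]
grip_width: 1.001
grip_force: 0.0
```

```bash
python3 st.py
```

```text
t 12.22 q [ 0.83  0.63  0.18  0.64 -0.19  2.05  1.53] p [ 0.4367 -0.5508  0.433 ] xyaw 125.9 tilt 10.94 tiltdir 106.0 f [ 0.2  0.5 -0.4] g 1.001
```

send_rows --steps '[{"tx": -0.35,"ty": -0.3,"tz": -0.5,"turn": 0,"grip": 1},{"tx": -0.35,"ty": -0.3,"tz": -0.5,"turn": 0,"grip": 1}]'

```text
time: 12.48
position: [0.4199, -0.5917, 0.4443]
tool_rot: [-1.396, -2.717, -0.182]
ft_force: [0.3, -0.4, -0.9]
grip_width: 0.997
grip_force: 0.0
```

```bash
python3 st.py
```

```text
t 12.47 q [ 0.93  0.67  0.05  0.55 -0.11  2.05  1.55] p [ 0.4199 -0.5917  0.4443] xyaw 125.9 tilt 8.28 tiltdir 97.4 f [ 0.3 -0.4 -0.9] g 0.997
```

send_rows --steps '[{"tx": 0.3,"ty": -0.85,"tz": 0,"turn": 0,"grip": 1},{"tx": 0.3,"ty": -0.85,"tz": 0,"turn": 0,"grip": 1},{"tx": 0.3,"ty": -0.85,"tz": 0,"turn": 0,"grip": 1},{"tx": 0.3,"ty": -0.85,"tz": 0,"turn": 0,"grip": 1},{"tx": 0.3,"ty": -0.85,"tz": 0,"turn": 0,"grip": 1}]'

```text
time: 13.1
position: [0.1581, -0.666, 0.4384]
tool_rot: [-1.397, -2.715, -0.182]
ft_force: [1.4, 0.1, -0.9]
grip_width: 0.998
grip_force: 0.0
```

```bash
python3 st.py
```

```text
t 13.1 q [ 1.26  0.54  0.11  0.76 -0.07  1.99  1.95] p [ 0.1581 -0.666   0.4384] xyaw 125.8 tilt 8.31 tiltdir 97.8 f [ 1.4  0.1 -0.9] g 0.998
```

send_rows --steps '[{"tx": -0.4,"ty": -0.2,"tz": -0.5,"turn": 0,"grip": 1},{"tx": -0.4,"ty": -0.2,"tz": -0.5,"turn": 0,"grip": 1}]'

```text
time: 13.35
position: [0.1635, -0.7067, 0.4607]
tool_rot: [-1.416, -2.742, -0.129]
ft_force: [0.4, 0.8, -0.8]
grip_width: 0.998
grip_force: 0.0
```

```bash
python3 st.py
```

```text
t 13.35 q [ 1.27  0.65  0.14  0.54 -0.11  2.05  1.96] p [ 0.1635 -0.7067  0.4607] xyaw 125.5 tilt 5.67 tiltdir 95.1 f [ 0.4  0.8 -0.8] g 0.998
```

send_rows --steps '[{"tx": -0.4,"ty": -0.3,"tz": -0.4,"turn": 0,"grip": 1},{"tx": -0.4,"ty": -0.3,"tz": -0.4,"turn": 0,"grip": 1}]'

```text
time: 13.6
position: [0.1571, -0.7401, 0.4674]
tool_rot: [-1.431, -2.777, -0.063]
ft_force: [0.4, 0.6, -0.1]
grip_width: 1.002
grip_force: 0.0
```

```bash
python3 st.py
```

```text
t 13.6 q [ 1.29  0.72  0.17  0.42 -0.14  2.05  1.98] p [ 0.1571 -0.7401  0.4674] xyaw 125.5 tilt 2.49 tiltdir 85.1 f [ 0.4  0.6 -0.1] g 1.002
```

send_rows --steps '[{"tx": -0.4,"ty": -0.45,"tz": -0.3,"turn": 0,"grip": 1}]'

```text
time: 13.72
position: [0.1467, -0.76, 0.4676]
tool_rot: [1.437, 2.792, 0.029]
ft_force: [-0.7, -0.8, -0.1]
grip_width: 1.003
grip_force: 0.0
```

```bash
python3 st.py
```

```text
t 13.72 q [ 1.31  0.76  0.19  0.35 -0.16  2.05  2.  ] p [ 0.1467 -0.76    0.4676] xyaw 125.5 tilt 1.07 tiltdir 58.5 f [-0.7 -0.8 -0.1] g 1.003
```

send_rows --steps '[{"tx": -0.25,"ty": -0.25,"tz": -0.2,"turn": 0,"grip": 1}]'

```text
time: 13.85
position: [0.1399, -0.7711, 0.4668]
tool_rot: [1.436, 2.783, 0.01]
ft_force: [0.3, -1.0, -0.8]
grip_width: 1.001
grip_force: 0.0
```

```bash
python3 st.py; python3 go.py .42 -.17 .30;  python3 go.py .48 -.30 .28
```

```text
t 13.85 q [ 1.32  0.78  0.21  0.31 -0.18  2.05  2.  ] p [ 0.1399 -0.7711  0.4668] xyaw 125.4 tilt 0.67 tiltdir 4.2 f [ 0.3 -1.  -0.8] g 1.001
units [5.479 9.581 2.842] mm [328.7 574.8 170.5]
units [3.135 9.137 3.185] mm [188.1 548.2 191.1]
```

send_rows --steps '[{"tx": 0.41,"ty": 0.83,"tz": 0.34,"turn": 0,"grip": 1},{"tx": 0.41,"ty": 0.83,"tz": 0.34,"turn": 0,"grip": 1},{"tx": 0.41,"ty": 0.83,"tz": 0.34,"turn": 0,"grip": 1},{"tx": 0.41,"ty": 0.83,"tz": 0.34,"turn": 0,"grip": 1},{"tx": 0.41,"ty": 0.83,"tz": 0.34,"turn": 0,"grip": 1},{"tx": 0.41,"ty": 0.83,"tz": 0.34,"turn": 0,"grip": 1},{"tx": 0.41,"ty": 0.83,"tz": 0.34,"turn": 0,"grip": 1},{"tx": 0.41,"ty": 0.83,"tz": 0.34,"turn": 0,"grip": 1},{"tx": 0.41,"ty": 0.83,"tz": 0.34,"turn": 0,"grip": 1},{"tx": 0.41,"ty": 0.83,"tz": 0.34,"turn": 0,"grip": 1},{"tx": 0.41,"ty": 0.83,"tz": 0.34,"turn": 0,"grip": 1},{"tx": 0.41,"ty": 0.83,"tz": 0.34,"turn": 0,"grip": 1}]'

```text
time: 15.35
position: [0.453, -0.1989, 0.2323]
tool_rot: [1.437, 2.783, 0.003]
ft_force: [0.3, -1.0, -0.1]
grip_width: 1.002
grip_force: 0.0
```

send_rows --steps '[{"tx": 0,"ty": 0,"tz": 0,"turn": 0,"grip": 1}]'

```text
time: 15.48
position: [0.4535, -0.1951, 0.2312]
tool_rot: [1.426, 2.793, 0.005]
ft_force: [-0.5, -0.9, -0.6]
grip_width: 1.005
grip_force: 0.0
```

```bash
python3 st.py; python3 snap.py w3
```

```text
t 15.47 q [ 0.55 -0.   -0.2   1.83 -0.    1.31  0.98] p [ 0.4535 -0.1951  0.2312] xyaw 125.9 tilt 0.35 tiltdir 4.7 f [-0.5 -0.9 -0.6] g 1.005
red []
brass [([153.8, 124.3], [108, 82, 88, 86, 3489]), ([345.1, 192.5], [319, 167, 54, 53, 1643]), ([100.9, 366.7], [87, 330, 38, 71, 1254]), ([548.2, 365.5], [525, 330, 39, 71, 1322]), ([530.6, 431.2], [389, 416, 251, 27, 5270])]
```

View pics/w3.png

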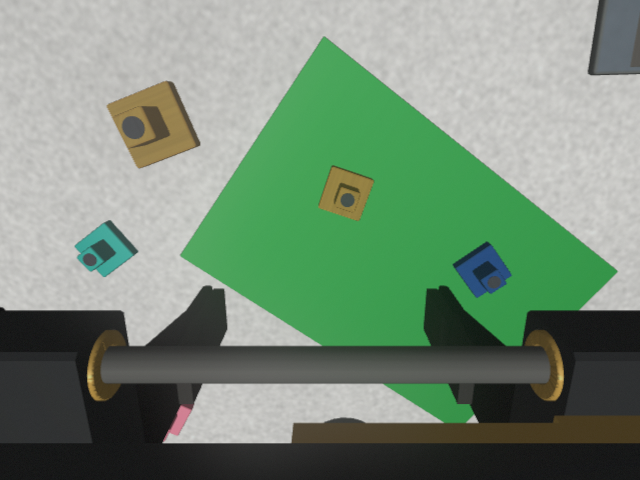

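The wrist view shows the small brass die at (345,193) on the mat, and the larger one off the mat at (154,124).

```bash
cat > die.py <<'E'
from h import *
A=cam(*load("scene0"));B=cam(*load("side0"));W=cam(*load("w3")); px=load("w3")[1]["pixels"]
print("top",[ (x.round(4),e) for x,e in (tri((A,(286.5,243.5)),(B,(315.7,298.9)),(W,(347.5,200.5))),tri((B,(315.7,298.9)),(W,(347.5,200.5))))])
_,m=blobs(px,(14,90,50),(28,255,255)); m=m[150:240,300:400]
m=cv2.morphologyEx(m,cv2.MORPH_CLOSE,np.ones((9,9)))
c=max(cv2.findContours(m,0,1)[0],key=cv2.contourArea)+[300,150]
k=cv2.boxPoints(cv2.minAreaRect(c)); print(k.round(1).tolist())
P=np.array([onz(W,p,.015) for p in k]); print("foot c",P.mean(0).round(4),"sides",np.linalg.norm(P-np.roll(P,1,0),axis=1).round(4))
v=P[1]-P[0]; a=np.degrees(np.arctan2(v[1],v[0]))%90; print("edge yaw mod90",a.round(1))
print("top at .039",onz(W,(347.5,200.5),.039).round(4))
E
python3 die.py
```

```text
top [(array([ 0.4639, -0.1746,  0.0384]), [0.5, 0.4, 0.6]), (array([ 0.4637, -0.1751,  0.0395]), [0.2, 0.2])]
[[317.5, 206.8000030517578], [331.8999938964844, 165.39999389648438], [373.20001220703125, 179.6999969482422], [358.79998779296875, 221.1999969482422]]
foot c [ 0.4625 -0.1746  0.015 ] sides [0.0402 0.0395 0.039  0.04  ]
edge yaw mod90 16.9
top at .039 [ 0.4636 -0.1752  0.039 ]
```

```bash
python3 snap.py sc4 scene >/dev/null; python3 snap.py sd4 side >/dev/null; python3 - <<'E'
from h import *
from bench import ctrl
s=ctrl.get_state(); M=R.from_rotvec(s["tool_rot"]).as_matrix()
o=[]
for n in("sc4","sd4"):
    S=load(n); c=cam(*S); px=S[1]["pixels"].copy()
    q=proj(c,s["position"]+M@[.082,0,-.148]).round().astype(int); t=proj(c,s["position"]).round().astype(int); print(n,"cam",q,"tcp",t)
    x,y=max(0,(q[0]+t[0])//2-60),max(0,(q[1]+t[1])//2-60)
    i=cv2.resize(px[y:y+120,x:x+120],(400,400),interpolation=cv2.INTER_CUBIC)
    f=400/120; cv2.drawMarker(i,(int((q[0]-x)*f),int((q[1]-y)*f)),(255,0,255),0,12); cv2.drawMarker(i,(int((t[0]-x)*f),int((t[1]-y)*f)),(0,255,255),0,12); o.append(i)
cv2.imwrite("pics/g.png",np.hstack(o)[:,:,::-1])
E
```

```text
sc4 cam [305 132] tcp [276 183]
sd4 cam [284 179] tcp [313 252]
```

View pics/g.png

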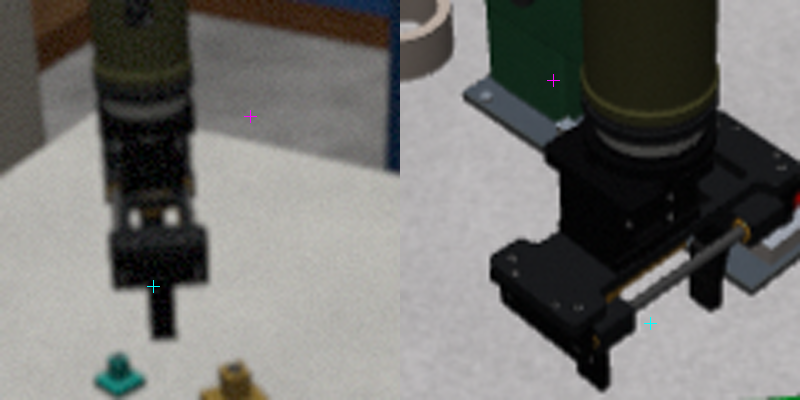

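The picture shows nothing physical at the camera point (magenta), so the placing pose is free. Now I'll align above the die.

send_rows --steps '[{"tx": 0,"ty": 0,"tz": 0.2,"turn": 1,"grip": 1},{"tx": 0,"ty": 0,"tz": 0.5,"turn": 1,"grip": 0.9},{"tx": 0,"ty": 0,"tz": 0.5,"turn": 0.37,"grip": 0.8},{"tx": 0,"ty": 0,"tz": 0,"turn": 0,"grip": 0.7}]'

```text
time: 16.12
position: [0.4518, -0.203, 0.1606]
tool_rot: [1.882, 2.507, 0.004]
ft_force: [0.2, -0.6, 0.7]
grip_width: 0.773
grip_force: 0.0
```

```bash
python3 st.py; python3 go.py .463 -.175 .032
```

```text
t 16.12 q [ 0.56  0.05 -0.19  1.92  0.01  1.16  0.64] p [ 0.4518 -0.203   0.1606] xyaw 106.2 tilt 0.4 tiltdir -17.0 f [ 0.2 -0.6  0.7] g 0.773
units [0.404 0.297 2.144] mm [ 24.2  17.8 128.6]
```

send_rows --steps '[{"tx": 0.4,"ty": 0.3,"tz": 0.4,"turn": -0.08,"grip": 0.6},{"tx": 0,"ty": 0,"tz": 0.8,"turn": 0,"grip": 0.55},{"tx": 0,"ty": 0,"tz": 0.3,"turn": 0,"grip": 0.55},{"tx": 0,"ty": 0,"tz": 0,"turn": 0,"grip": 0.55}]'

```text
time: 16.62
position: [0.4652, -0.1753, 0.0727]
tool_rot: [1.864, 2.516, 0.005]
ft_force: [0.7, -0.1, 0.3]
grip_width: 0.555
grip_force: 0.0
```

```bash
python3 st.py; python3 go.py .463 -.175 .032
```

```text
t 16.62 q [ 0.52  0.15 -0.22  2.01  0.04  0.97  0.57] p [ 0.4652 -0.1753  0.0727] xyaw 106.9 tilt 0.61 tiltdir -19.3 f [ 0.7 -0.1  0.3] g 0.555
units [ 0.019 -0.04   0.678] mm [ 1.1 -2.4 40.7]
```

send_rows --steps '[{"tx": 0.015,"ty": -0.04,"tz": 0.4,"turn": 0,"grip": 0.5},{"tx": 0,"ty": 0,"tz": 0.28,"turn": 0,"grip": 0.5},{"tx": 0,"ty": 0,"tz": 0,"turn": 0,"grip": 0.5},{"tx": 0,"ty": 0,"tz": 0,"turn": 0,"grip": 0},{"tx": 0,"ty": 0,"tz": 0,"turn": 0,"grip": 0},{"tx": 0,"ty": 0,"tz": 0,"turn": 0,"grip": 0},{"tx": 0,"ty": 0,"tz": 0,"turn": 0,"grip": 0}]' --newtons 30

```text
time: 17.5
position: [0.4637, -0.1748, 0.0324]
tool_rot: [1.862, 2.515, 0.005]
ft_force: [-1.0, 0.5, 3.7]
grip_width: 0.2
grip_force: 30.0
```

```bash
python3 st.py
```

```text
t 17.5 q [ 0.51  0.2  -0.22  2.05  0.06  0.89  0.55] p [ 0.4637 -0.1748  0.0324] xyaw 107.0 tilt 0.7 tiltdir -20.4 f [-1.   0.5  3.7] g 0.2
```

send_rows --steps '[{"tx": 0,"ty": 0,"tz": -0.3,"turn": 0,"grip": 0},{"tx": 0,"ty": 0,"tz": -0.9,"turn": 0,"grip": 0},{"tx": 0,"ty": 0,"tz": -0.9,"turn": 0,"grip": 0},{"tx": 0,"ty": 0,"tz": -0.4,"turn": -0.8,"grip": 0},{"tx": 0,"ty": 0,"tz": 0,"turn": -0.9,"grip": 0},{"tx": 0,"ty": 0,"tz": 0,"turn": -0.9,"grip": 0},{"tx": 0,"ty": 0,"tz": 0,"turn": 0,"grip": 0}]' --newtons 30

```text
time: 18.38
position: [0.4616, -0.1739, 0.1815]
tool_rot: [1.38, 2.81, 0.002]
ft_force: [0.6, -0.3, -2.5]
grip_width: 0.205
grip_force: 30.0
```

```bash
python3 st.py; python3 go.py .632 .05 .17
```

```text
t 18.38 q [ 0.53  0.03 -0.23  1.91  0.01  1.2   0.96] p [ 0.4616 -0.1739  0.1815] xyaw 127.7 tilt 0.65 tiltdir -18.5 f [ 0.6 -0.3 -2.5] g 0.205
units [1.218 4.527 0.209] mm [ 73.1 271.6  12.5]
```

send_rows --steps '[{"tx": 0.2,"ty": 0.75,"tz": 0,"turn": 0,"grip": 0},{"tx": 0.2,"ty": 0.75,"tz": 0,"turn": 0,"grip": 0},{"tx": 0.2,"ty": 0.75,"tz": 0,"turn": 0,"grip": 0},{"tx": 0.2,"ty": 0.75,"tz": 0,"turn": 0,"grip": 0},{"tx": 0.2,"ty": 0.75,"tz": 0,"turn": 0,"grip": 0},{"tx": 0.2,"ty": 0.75,"tz": 0,"turn": 0,"grip": 0},{"tx": 0,"ty": 0,"tz": 0,"turn": 0,"grip": 0},{"tx": 0,"ty": 0,"tz": 0,"turn": 0,"grip": 0}]'

```text
time: 19.38
position: [0.6308, 0.0476, 0.1821]
tool_rot: [1.38, 2.81, 0.0]
ft_force: [-0.3, -0.7, -1.9]
grip_width: 0.206
grip_force: 30.0
```

```bash
python3 st.py;  python3 snap.py w5; python3 snap.py sc5 scene>/dev/null;
```

```text
t 19.38 q [ 0.21  0.34 -0.41  1.57  0.14  1.26  0.44] p [0.6308 0.0476 0.1821] xyaw 127.7 tilt 0.61 tiltdir -25.5 f [-0.3 -0.7 -1.9] g 0.206
red [([327.6, 177.7], [316, 166, 24, 24, 448])]
brass [([324.4, 275.2], [280, 263, 90, 35, 2270]), ([324.6, 322.2], [302, 303, 47, 43, 1069]), ([387.3, 367.7], [379, 332, 14, 69, 526]), ([262.3, 370.2], [258, 335, 13, 66, 477]), ([340.7, 431.2], [106, 416, 442, 27, 9462])]
```

View pics/w5.png

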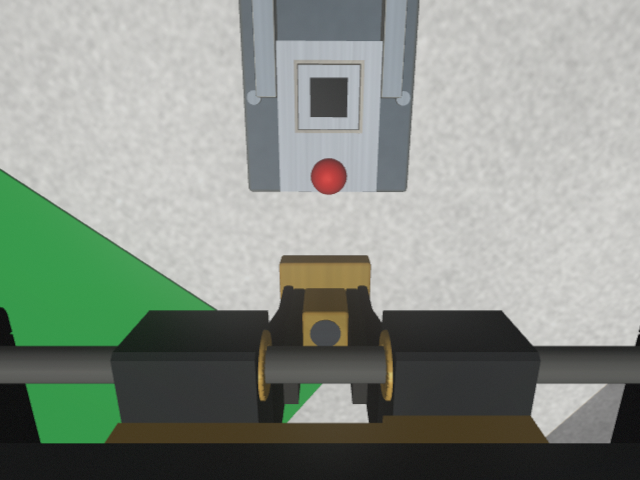

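The wrist view shows the die held square (foot columns 280–371) and the nest mouth spanning about (294–361, 61–131).

```bash
python3 - <<'E'
from h import *
S=load("w5");W=cam(*S);s=S[0];px=S[1]["pixels"]; g=cv2.GaussianBlur(cv2.cvtColor(px,cv2.COLOR_RGB2GRAY),(3,3),0)
m=(g<75).astype(np.uint8); m[:60]=0;m[135:]=0;m[:,:296]=0;m[:,362:]=0
n,l,st,ce=cv2.connectedComponentsWithStats(m); i=1+st[1:,4].argmax(); print(st[i],ce[i])
k=[(st[i][0]-.5+a*st[i][2],st[i][1]-.5+b*st[i][3]) for a,b in((0,0),(1,0),(1,1),(0,1))]
P=np.array([onz(W,p,.028) for p in k]); print("pad",P.mean(0).round(4),np.linalg.norm(P-np.roll(P,1,0),axis=1).round(4))
for z,r in((.034,(293.5,60,361.5,131)),):
    P=np.array([onz(W,p,z) for p in((r[0],r[1]),(r[2],r[1]),(r[2],r[3]),(r[0],r[3]))]); print("mouth",P.mean(0).round(4),np.linalg.norm(P-np.roll(P,1,0),axis=1).round(4))
kn,e=tri((cam(*load("sc5")),max(blobs(load("sc5")[1]["pixels"],(0,160,80),(6,255,255))[0],key=lambda b:-abs(b[0][0]-360))[0]),(W,(327.6,177.7))); print("knob",kn.round(4),e,onz(W,(327.6,177.7),.058).round(4))
u=np.array([np.cos(np.radians(127.7)),np.sin(np.radians(127.7))]); v=np.array([u[1],-u[0]])
zt=s["position"][2]-.0324+.015
col=g[250:262,325].astype(int); print(col)
a=onz(W,(279.5,256),zt);b=onz(W,(370.5,256),zt); c=(a+b)[:2]/2-.02*u
print("foot w",np.linalg.norm(a-b),"die c",c.round(4),"rel tcp x,y",((c-s["position"][:2])@u).round(4),((c-s["position"][:2])@v).round(4))
t=onz(W,(325.5,334),s["position"][2]-.0324+.039);print("post top rel",((t[:2]-s["position"][:2])@u).round(4),((t[:2]-s["position"][:2])@v).round(4))
E
```

```text
[ 312   79   35   37 1262] [328.55546751  96.94770206]
pad [0.578  0.1213 0.028 ] [0.0243 0.024  0.0243 0.0247]
mouth [0.5769 0.121  0.034 ] [0.0456 0.0452 0.0457 0.0475]
knob [0.6083 0.0804 0.058 ] [0.3, 0.3] [0.6084 0.0802 0.058 ]
[202 202 201 200 178 125  85  77  77  78  78  80]
foot w 0.0390027085060092 die c [0.6287 0.0503] rel tcp x,y 0.0034 -0.0
post top rel -0.0002 0.0001
```

```bash
python3 go.py .5774 .1211 .075
```

```text
units [1.548 0.045 1.778] mm [ 92.9   2.7 106.7]
```

send_rows --steps '[{"tx": 0.75,"ty": 0.02,"tz": 0,"turn": 0,"grip": 0},{"tx": 0.8,"ty": 0.025,"tz": 0,"turn": 0,"grip": 0},{"tx": 0,"ty": 0,"tz": 0.6,"turn": 0,"grip": 0},{"tx": 0,"ty": 0,"tz": 0.6,"turn": 0,"grip": 0},{"tx": 0,"ty": 0,"tz": 0.5,"turn": 0,"grip": 0},{"tx": 0,"ty": 0,"tz": 0,"turn": 0,"grip": 0},{"tx": 0,"ty": 0,"tz": 0,"turn": 0,"grip": 0}]'

```text
time: 20.35
position: [0.5786, 0.1224, 0.0815]
tool_rot: [1.379, 2.807, 0.004]
ft_force: [0.5, 0.6, -1.6]
grip_width: 0.204
grip_force: 30.0
```

```bash
python3 st.py; python3 go.py .5774 .1211 .0574; python3 snap.py w6; python3 snap.py sc6 scene>/dev/null; python3 snap.py sd6 side >/dev/null; python3 - <<'E'
from h import *
a=load("w6")[1]["pixels"][180:480,120:520];b=cv2.resize(load("sc6")[1]["pixels"][260:335,330:430],(400,300));c=cv2.resize(load("sd6")[1]["pixels"][150:240,270:390],(400,300))
cv2.imwrite("pics/c6.png",np.vstack([np.hstack([a,b]),np.hstack([c,c*0])])[:,:,::-1])
E
```

```text
t 20.35 q [ 0.12  0.35 -0.44  1.77  0.18  1.05  0.27] p [0.5786 0.1224 0.0815] xyaw 127.7 tilt 0.8 tiltdir -15.8 f [ 0.5  0.6 -1.6] g 0.204
units [-0.001 -0.032  0.402] mm [-0.1 -1.9 24.1]
red [([321.5, 398.3], [299, 384, 46, 34, 1282])]
brass [([324.7, 316.3], [302, 297, 47, 49, 1533]), ([262.8, 366.3], [258, 331, 14, 70, 549]), ([387.0, 365.8], [379, 330, 14, 71, 558]), ([340.7, 431.2], [106, 416, 442, 27, 9531])]
```

View pics/c6.png

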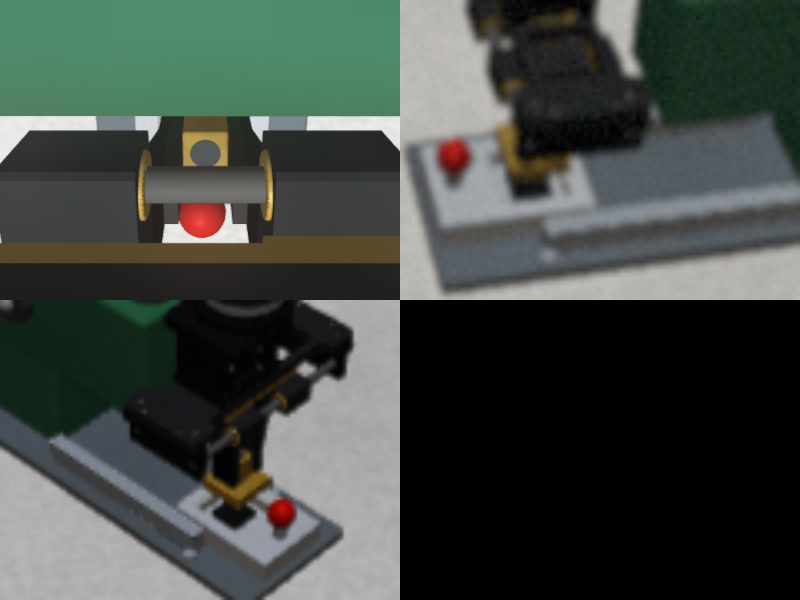

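The die hovers over the nest, about 2 mm too far along +y. I'll correct that and lower it.

send_rows --steps '[{"tx": 0,"ty": -0.03,"tz": 0.1,"turn": 0,"grip": 0},{"tx": 0,"ty": 0,"tz": 0.1,"turn": 0,"grip": 0},{"tx": 0,"ty": 0,"tz": 0.1,"turn": 0,"grip": 0},{"tx": 0,"ty": 0,"tz": 0.05,"turn": 0,"grip": 0},{"tx": 0,"ty": 0,"tz": 0,"turn": 0,"grip": 0}]'

```text
time: 21.12
position: [0.5764, 0.1215, 0.0586]
tool_rot: [1.378, 2.81, 0.002]
ft_force: [0.3, -0.3, -2.1]
grip_width: 0.199
grip_force: 30.0
```

```bash
python3 st.py; python3 go.py .5774 .1211 .0514
```

```text
t 21.12 q [ 0.11  0.37 -0.44  1.79  0.19  1.01  0.26] p [0.5764 0.1215 0.0586] xyaw 127.8 tilt 0.67 tiltdir -21.2 f [ 0.3 -0.3 -2.1] g 0.199
units [-0.015  0.009  0.12 ] mm [-0.9  0.5  7.2]
```

send_rows --steps '[{"tx": 0,"ty": 0,"tz": 0.03,"turn": 0,"grip": 0},{"tx": 0,"ty": 0,"tz": 0.03,"turn": 0,"grip": 0},{"tx": 0,"ty": 0,"tz": 0.03,"turn": 0,"grip": 0},{"tx": 0,"ty": 0,"tz": 0.03,"turn": 0,"grip": 0},{"tx": 0,"ty": 0,"tz": 0,"turn": 0,"grip": 0}]'

```text
time: 21.75
position: [0.5767, 0.1218, 0.0519]
tool_rot: [1.378, 2.81, 0.003]
ft_force: [-0.3, -1.6, 2.2]
grip_width: 0.202
grip_force: 30.0
```

```bash
python3 st.py
```

```text
t 21.75 q [ 0.11  0.38 -0.43  1.8   0.2   0.99  0.26] p [0.5767 0.1218 0.0519] xyaw 127.8 tilt 0.71 tiltdir -18.0 f [-0.3 -1.6  2.2] g 0.202
```

send_rows --steps '[{"tx": 0,"ty": 0,"tz": 0.02,"turn": 0,"grip": 0},{"tx": 0,"ty": 0,"tz": 0,"turn": 0,"grip": 0}]'

```text
time: 22.0
position: [0.5768, 0.1218, 0.0514]
tool_rot: [1.378, 2.81, 0.002]
ft_force: [-1.7, -1.1, 6.2]
grip_width: 0.205
grip_force: 30.0
```

send_rows --steps '[{"tx": 0,"ty": 0,"tz": 0.02,"turn": 0,"grip": 0},{"tx": 0,"ty": 0,"tz": 0,"turn": 0,"grip": 0}]'

```text
time: 22.25
position: [0.5768, 0.1218, 0.0513]
tool_rot: [1.378, 2.809, 0.002]
ft_force: [-4.6, -2.8, 14.9]
grip_width: 0.204
grip_force: 30.0
```

send_rows --steps '[{"tx": 0,"ty": 0,"tz": 0.02,"turn": 0,"grip": 0},{"tx": 0,"ty": 0,"tz": 0,"turn": 0,"grip": 0}]'

```text
time: 22.5
position: [0.5768, 0.1218, 0.0513]
tool_rot: [1.378, 2.809, 0.001]
ft_force: [-7.9, -2.8, 21.1]
grip_width: 0.199
grip_force: 30.0
```

send_rows --steps '[{"tx": 0,"ty": 0,"tz": -0.05,"turn": 0,"grip": 0},{"tx": 0,"ty": 0,"tz": 0,"turn": 0,"grip": 0.35},{"tx": 0,"ty": 0,"tz": 0,"turn": 0,"grip": 0.45},{"tx": 0,"ty": 0,"tz": 0,"turn": 0,"grip": 0.45},{"tx": 0,"ty": 0,"tz": -0.3,"turn": 0,"grip": 0.45},{"tx": 0,"ty": 0,"tz": -0.6,"turn": 0,"grip": 0.45},{"tx": -0.4,"ty": 0,"tz": -0.6,"turn": 0,"grip": 0.6},{"tx": -0.8,"ty": 0,"tz": -0.4,"turn": 0,"grip": 0.6},{"tx": -0.9,"ty": 0,"tz": 0,"turn": 0,"grip": 0.6},{"tx": 0,"ty": 0,"tz": 0,"turn": 0,"grip": 0.6}]'

```text
time: 23.75
position: [0.6548, 0.0162, 0.1678]
tool_rot: [1.388, 2.801, 0.0]
ft_force: [-0.3, 0.2, -1.1]
grip_width: 0.593
grip_force: 0.0
```

```bash
python3 st.py; python3 snap.py w7; python3 snap.py sc7 scene>/dev/null; python3 snap.py sd7 side >/dev/null; python3 - <<'E'
from h import *
a=load("w7")[1]["pixels"][0:300,120:520];b=cv2.resize(load("sc7")[1]["pixels"][260:335,330:430],(400,300));c=cv2.resize(load("sd7")[1]["pixels"][150:240,270:390],(400,300));d=cv2.resize(load("sc7")[1]["pixels"][190:310,160:320],(400,300))
cv2.imwrite("pics/c7.png",np.vstack([np.hstack([a,b]),np.hstack([c,d])])[:,:,::-1])
E
```

```text
t 23.75 q [ 0.23  0.39 -0.39  1.53  0.16  1.24  0.47] p [0.6548 0.0162 0.1678] xyaw 127.3 tilt 0.88 tiltdir -25.4 f [-0.3  0.2 -1.1] g 0.593
red [([327.8, 112.3], [311, 95, 34, 35, 878])]
brass [([326.7, 31.7], [295, 0, 64, 62, 3455]), ([182.9, 366.1], [173, 331, 26, 70, 910]), ([467.2, 367.7], [452, 332, 26, 69, 850]), ([519.4, 430.3], [379, 416, 261, 27, 5702]), ([246.3, 433.5], [197, 423, 113, 20, 1750])]
```

View pics/c7.png

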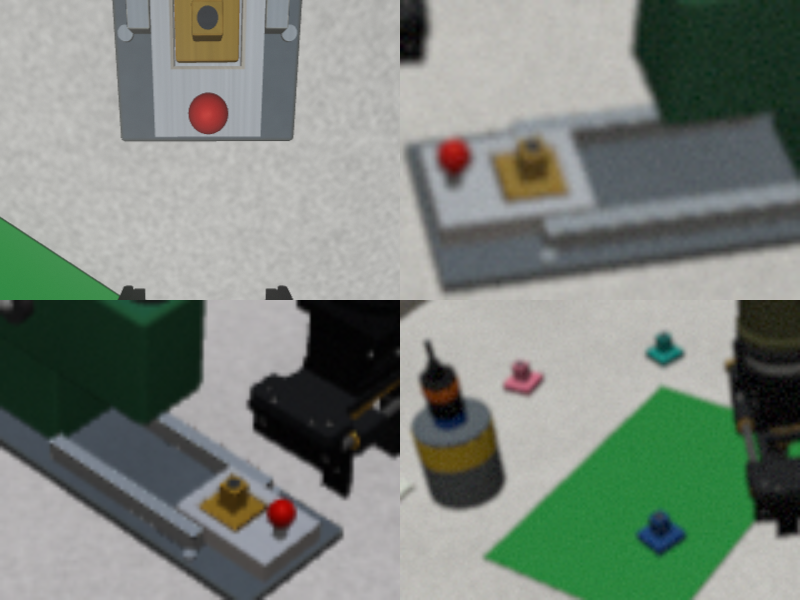

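The views show the foot sunk in the nest, the slide out, and the blue die and tin untouched. I'll check the post-top height: 58 mm if flush, 64 mm if still proud.

```bash
python3 - <<'E'
from h import *
A,B,W=[cam(*load(n)) for n in("sc7","sd7","w7")]
a,b,w=(363,296.3),(340.2,204.3),(327.5,17)
for l in([(A,a),(B,b),(W,w)],[(A,a),(W,w)],[(B,b),(W,w)]): print(*tri(*l))
print("knob",onz(W,(327.8,112.3),.058).round(4))
E
```

```text
[0.57704468 0.12251016 0.05772178] [0.4, 0.4, 0.6]
[0.57644671 0.12235781 0.05656995] [0.0, 0.0]
[0.57688579 0.12196246 0.05877638] [0.3, 0.3]
knob [0.6077 0.0818 0.058 ]
```

The post top is at 57.7 mm, so the foot is flush, and the knob is still fully out. Handing in.

```bash
python3 -c "
from bench import ctrl
print(ctrl.close_job())"
```

```text
the job is handed in; nothing more can be done
None
```

I pulled the slide fully out to its stop, pressed the brass die flush into the nest (post top measured at 57.7 mm, 58 expected), and handed the job in at about 24 s; I never touched the blue die, tin or tape roll, but no verdict came back.

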